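# Offer up the link to the cylinder fork

## Task

Get the cylinder's rod joint ready for pinning: stand the chromed pivot shaft and the bronze end plug, heads down as they stand now, in the two empty pockets of the kit tray so that the row is complete. Then pick up the link with the large eye, slide that eye in between the two ears of the rod fork until its hole lines up with the fork's holes, and keep holding it there, level and clear of both ears, so that the shaft could be dropped straight through. The program finishes while still holding the link like this; leave all the other parts where they are.

Things in the scene. Friction and masses are not known exactly. Their poses are not given: they have to be found in the camera images.
- cylinder: Pneumatic cylinder, 75 mm square, fixed in saddles; its rod carries a steel fork pointing to -x (the robot). Origin on the bench under the fork's holes, z up, x along the rod. Two flat ears one above the other, each 40 wide (y), 10 thick, from x = -20 to the fork's root at x = +30; gap open at front and sides. Front cap from x = +110, 113 high.
- fork_hole (a point): Point on the vertical axis of the fork's 21 mm holes, halfway between the ears, 75 mm above the bench. The gap is 22 high (64 to 86 above the bench), the ears span 54 to 96. Axes as cylinder.
- link: Dark steel link lying flat: the one with a large eye. 165 long, 14 thick; bar 26 wide, large eye 40 across with a 21 hole, small eye 30 across with a 13 hole, hole centres 130 apart. 0.3 to 0.5 kg, heaviest point within 10 mm of the middle. Origin on its underside, midway between the hole centres; x points to the large eye, z up.
- link_eye (a point): Centre of the link's large-eye hole, at half thickness (65 mm along x and 7 mm above the link's origin). Axes as the link.
- tray: Grey plastic kit tray, 270 (x) by 76 (y), 14 high, fixed on the bench; four round pockets 39 across and 6 deep in one row along x, 66 apart. Pocket floors are 8 mm above the bench. Origin under its centre. The 1st (x = -99) and 3rd (x = +33) pockets are taken by a steel collar and a bronze bush.
- tray_hole1 (a point): Centre of the mouth of the 2nd pocket (x = -33), at the tray's top, 14 mm above the bench; empty.
- tray_hole3 (a point): Centre of the mouth of the 4th pocket (x = +99), at the tray's top, 14 mm above the bench; empty.
- pivot_shaft: Stubby chromed pivot shaft standing on its head: head 30 across and 6 high, shank 20 across up to 58 high, its top 5 mm tapering to 14 across. 0.17 kg. Origin at the centre of the underside of the head; z up.
- end_plug: Bronze end plug standing on its flange: flange 30 across and 8 high, body 22 across up to 34 high. 0.12 kg. Origin at the centre of the underside; z up.
- piston: Dull grey piston, 50 across, 40 high, two ring grooves; stands on the bench. To be left alone. Origin at the centre of its underside.
- short_link: The other, shorter link, lying flat: both eyes alike, 30 across with 13 holes, 100 between hole centres, bar 22 wide, 12 thick. To be left alone. Origin on its underside at the middle, x along it.
- collar: Steel collar, 32 across, 14 high, in the tray's 1st pocket. To be left alone. Origin at the centre of its underside.
- bush: Bronze bush, 30 across, 18 high, in the tray's 3rd pocket. To be left alone. Origin at the centre of its underside.
- brush: Flat cleaning brush with a wooden handle lying on the bench beyond the links; to be left alone. Origin on its underside.
- spray_can: Spray can, 58 across, 170 high, standing on the bench to the right; to be left alone. Origin at the centre of its underside.
Mind the look-alikes: they are no part of the job. Leave any pink or red look-alike of the end_plug alone.

How it is judged:
By the outcome, as a careful person would: the job done as asked, in the order asked, and still so for the second after the job is handed in, while the arm keeps its last pose, push and grip.
It also fails if it takes over 67 s, if anything falls off the work surface, if the arm or the gripper's body presses on something with over 40 N, if the wrist force passes 120 N, or if a joint passes its speed limit or range.

## Robot

A 6-joint arm with a two-finger parallel gripper is mounted at the origin on the work surface. World frame = base frame: x ahead of the robot, y to its left, z up, the work surface at z = 0. Lengths are in m, angles in degrees, forces in N, time in s.
With the tool pointing down it reaches from about 0.275 to 0.75 m from the base axis. Payload 10.2 kg.
Tool frame: the origin (TCP) lies midway between the tips of the shut fingers; the grasp point (between the pads) lies 19 mm behind it; z points along the fingers, y is the line along which they close (so a half turn about z gives the same grasp; the last joint's range is limited). The gripper opens to 85 mm and grips with 20 to 120 N. Pads are 22 mm wide; open, the fingers measure 114 mm over their backs; the gripper's body (76 mm by 85 mm) begins 54 mm behind the grasp point. The pads swing forward as they close: fully open they stand 13 mm farther back than shut.
Start: joints at [-86.883, 17.928, 85.812, -0, 76.261, -12.8], TCP at [0.144, -0.505, 0.231] pointing down, gripper open.
Joint ranges: [-168.41, 168.41], [-55.51, 124.54], [10.69, 146.95], [-70.63, 250.63], [1, 178], [-165.06, 165.06]. Speed limits (degrees/s): [136.94, 136.94, 172.46, 180, 180, 180].

## Interface

Orientations are given as [roll, pitch, yaw] about the fixed x, y, z axes, in that order (R = Rz(yaw) Ry(pitch) Rx(roll)).
In Python, from workcell import * gives the robot as it stands. The module is installed in compiled form; this text tells all that it offers.
- The arm moves only by the tool send_rows, never from a script. Its argument "rows" is a list of rows, each an object with "hand": the finger opening in m, from 0 to 0.0854; "linear": the shift along the tool's x, y, z in m, a list of three; "turn": the turn about the tool's z in rad. In form: [{"hand": hand, "linear": [dx, dy, dz], "turn": turn}, ...]. A call has 1 to 8 rows; each row shifts and turns the commanded pose from where the row before left it, along the tool's axes as they then stand; what a row does not reach is not made up. A row lasts 1/8 s, in which the tool goes at most 62.5 mm and 10.7 degrees, less where a joint would pass 70% of its speed; a pose out of reach is approached as far as the arm can. A call with a gripper value outside its range is refused whole. The fingers move at their own pace and stop on an object; "grip_force" is the grip in N (left out, the last holds). Time passes only in rows, so rows that do not move let the fingers close. It gives the time, the measured TCP pose, the force, the opening and the grip force at its end, in the units of the state.
- get_obs(): the state, without advancing time (a new reading comes with each control period).
- camera(name): name is "scene" or "top"; returns the picture (420x560x3 uint8, red, green, blue); there is no depth.
- camera_params(name): a dict with "fovy" (degrees; the focal length in pixels is half the picture's height over the tangent of half this angle, whatever the lens; pixels are square), "cx", "cy" (the principal point, pixels), "k1" (the pictures are not rectified: a ray, as slopes to the right and down, at radius r is drawn at 1 + k1 r^2 times it, then the intrinsics apply), "origin" and "orientation" of the camera in the world. Camera axes: x right, y down, z forward; pixel columns grow to the right and rows downward; lengths in m; the calibration is good to about 2 mm. A picture is of the moment at which its call begins. camera_params takes no time and is no camera call.
- finish_job(): hands the job in; it is judged then, once.
The state is a dict: "time": time; "qpos": joint angles; "dq": joint speeds; "joint_efforts": joint torques, N m; "tcp_pos": TCP position; "ee_rot": TCP orientation; "ft_force": force on the tool from outside, world axes, zero at the start; "wrist_torque": the same for the moment, N m; "gripper_width": opening from 0.0 (shut) to 1.0 (fully open); "grasp_force": force on a finger pad.
Only numpy, scipy, OpenCV 4.12 (cv2) and the standard library are available. Lean on these libraries where they do the work, as an engineer would, in place of code of your own. Each camera call takes 0.05 s, during which the arm holds its last target. There are 200 camera calls.

## Working session

There is one attempt and no reset: what is moved stays moved. The work goes in short steps, Python scripts to look and compute and a tool call to move; the robot and the scene stay as the last step left them, time stands still between calls to the robot, and variables do not carry over. Pictures are saved under pics/ and viewed, at most 10 in all, crops included, and the job is handed in when it is done.

Besides the shell and the picture viewer there is one more tool, called after ">>>" as a command line: name --argument value ..., lists and objects as JSON in quotes. send_rows: Moves the arm, as the interface text tells. Its arguments: {"type":"object","properties":{"rows":{"type":"array","items":{"type":"object","properties":{"hand":{"type":"number"},"linear":{"type":"array","items":{"type":"number"}},"turn":{"type":"number"}}}},"grip_force":{"type":"number"}},"required":["rows"]}

```bash
mkdir -p pics; ls; cat > h.py <<'E'
from workcell import *
import numpy as np, cv2
from scipy.spatial.transform import Rotation as R
def par(n):
    p=camera_params(n); f=210/np.tan(np.radians(p['fovy']/2))
    return p,np.array([[f,0,p['cx']],[0,f,p['cy']],[0,0,1.]]),R.from_euler('xyz',p['orientation'],degrees=True).as_matrix(),np.array(p['origin'])
def ray(n,uv):
    p,K,M,o=par(n)
    q=cv2.undistortPoints(np.array(uv,float).reshape(-1,1,2),K,np.array([p['k1'],0,0,0.])).reshape(-1,2)
    return o,(np.c_[q,np.ones(len(q))])@M.T
def onz(n,uv,z):
    o,d=ray(n,uv); return o+d*((z-o[2])/d[:,2])[:,None]
def proj(n,X):
    p,K,M,o=par(n); X=np.array(X,float).reshape(-1,3)
    return cv2.projectPoints((X-o)@M,np.zeros(3),np.zeros(3),K,np.array([p['k1'],0,0,0.]))[0].reshape(-1,2)
def shot(n,f):
    im=camera(n)[:,:,::-1].copy(); cv2.imwrite(f'pics/{f}.png',im); return im
E
python3 - <<'E'
from h import *
for n in('scene','top'):
    shot(n,n+'0'); print(camera_params(n))
print(get_obs())
E
```

```text
pics
{'fovy': 54.895562367022656, 'cx': 281.6073597960034, 'cy': 211.6922352591265, 'k1': 0.03850453133946148, 'origin': array([ 1.16171983, -0.32887886,  0.71076184]), 'orientation': array([-133.48957652,    0.97639236,   60.6609132 ])}
{'fovy': 50.9889730692578, 'cx': 282.39334292785975, 'cy': 216.61718105773286, 'k1': -0.11702717097857772, 'origin': array([ 0.51837595, -0.0200318 ,  1.05157741]), 'orientation': array([-177.57400524,   -1.56664673,  -90.00830531])}
{'time': 0.1, 'qpos': array([-8.68833400e+01,  1.79573078e+01,  8.58494150e+01,  1.84821777e-03,
        7.62604414e+01, -1.27987493e+01]), 'dq': array([ 0.03319756, -0.02957526, -0.16422623, -0.01607254,  0.01421086,
        0.12343859]), 'joint_efforts': array([ 1.66720551e-03, -4.12906301e+01, -2.60143876e+01, -2.71070776e-04,
        3.04493740e-03,  4.99513519e-06]), 'tcp_pos': array([ 0.14395801, -0.50464426,  0.23078434]), 'ee_rot': array([-1.79934902e+02, -1.66289092e-02,  1.59149598e+01]), 'ft_force': array([-0.98114975, -0.03593967,  0.4673747 ]), 'wrist_torque': array([ 0.06378584, -0.0245158 , -0.01211638]), 'grasp_force': 0.0, 'gripper_width': 1.0020835240582928}
```

View pics/scene0.png

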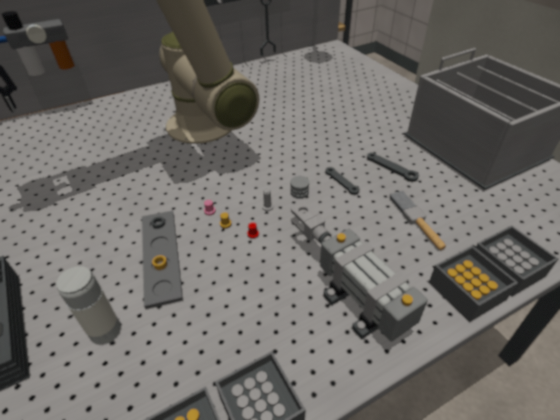

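View pics/top0.png

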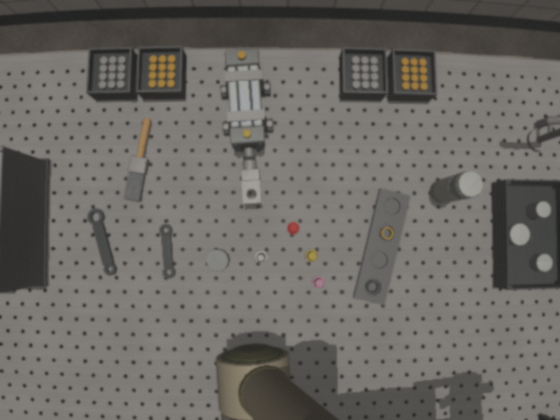

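Look-alike list (top view):
- **End plug:** gold (312,255) fits. Pink (319,282) and red (293,228) don't.
- **Link:** (103,241), with its big eye at (97,215), fits. The short link is (167,250).
- **Shaft:** (261,257). The piston is (218,260).

One close crop to check these choices.

```bash
python3 - <<'E'
from h import *
im=cv2.imread('pics/top0.png'); sc=cv2.imread('pics/scene0.png')
def c(i,x,y,w,h,W=400,H=300): return cv2.resize(i[y:y+h,x:x+w],(W,H),interpolation=cv2.INTER_CUBIC)
cv2.imwrite('pics/mos.png',np.vstack([np.hstack([c(im,80,205,100,75),c(im,245,220,100,75)]),np.hstack([c(im,210,140,100,75),c(sc,190,170,160,120)])]))
hsv=cv2.cvtColor(im,cv2.COLOR_BGR2HSV)
def blobs(m,box,amin=15):
    x,y,w,h=box; s=np.zeros_like(m); s[y:y+h,x:x+w]=m[y:y+h,x:x+w]
    n,l,st,ce=cv2.connectedComponentsWithStats(s)
    return [(st[i].tolist(),ce[i].round(1).tolist()) for i in range(1,n) if st[i,4]>=amin]
m=((hsv[...,0]>15)&(hsv[...,0]<35)&(hsv[...,1]>110)).astype('uint8')
print('gold',blobs(m,(280,200,140,120)))
for nm,b in (('link',(85,200,36,80)),('tray',(345,180,75,130)),('shaft',(245,245,30,25))):
    g=cv2.cvtColor(im,cv2.COLOR_BGR2GRAY); x,y,w,h=b; r=g[y:y+h,x:x+w]; t,_=cv2.threshold(r,0,1,cv2.THRESH_OTSU)
    t2=((g<t) if nm!='shaft' else (g>t)).astype('uint8'); print(nm,t,blobs(t2,b,20))
    cs,_=cv2.findContours(np.ascontiguousarray(t2[y:y+h,x:x+w]),cv2.RETR_EXTERNAL,cv2.CHAIN_APPROX_NONE,offset=(x,y)); k=max(cs,key=cv2.contourArea); print(cv2.minAreaRect(k))
E
```

```text
gold [([381, 228, 12, 11, 43], [387.4, 232.8]), ([306, 250, 11, 11, 91], [311.1, 255.0])]
link 98.0 [([85, 205, 32, 70, 868], [102.1, 240.2])]
((101.11927795410156, 240.06423950195312), (72.41168212890625, 20.497482299804688), 73.3007583618164)
tray 112.0 [([353, 188, 57, 120, 3799], [380.9, 246.6]), ([363, 190, 6, 6, 23], [365.5, 192.4]), ([412, 191, 5, 5, 21], [413.9, 192.8]), ([356, 233, 5, 5, 21], [357.9, 234.8]), ([347, 247, 6, 5, 25], [349.4, 248.9]), ([413, 246, 5, 6, 21], [414.8, 248.6]), ([348, 275, 5, 6, 21], [349.9, 277.4]), ([397, 275, 5, 5, 20], [398.8, 276.8]), ([364, 303, 5, 6, 23], [366.0, 305.4]), ([397, 303, 5, 5, 20], [398.7, 304.9]), ([413, 302, 5, 6, 20], [414.8, 304.5])]
((380.0973815917969, 247.11380004882812), (41.77277755737305, 117.31929016113281), 10.784297943115234)
shaft 110.0 [([245, 245, 30, 25, 677], [259.5, 257.2])]
((259.5, 257.0), (24.0, 29.0), 90.0)
```

View pics/mos.png

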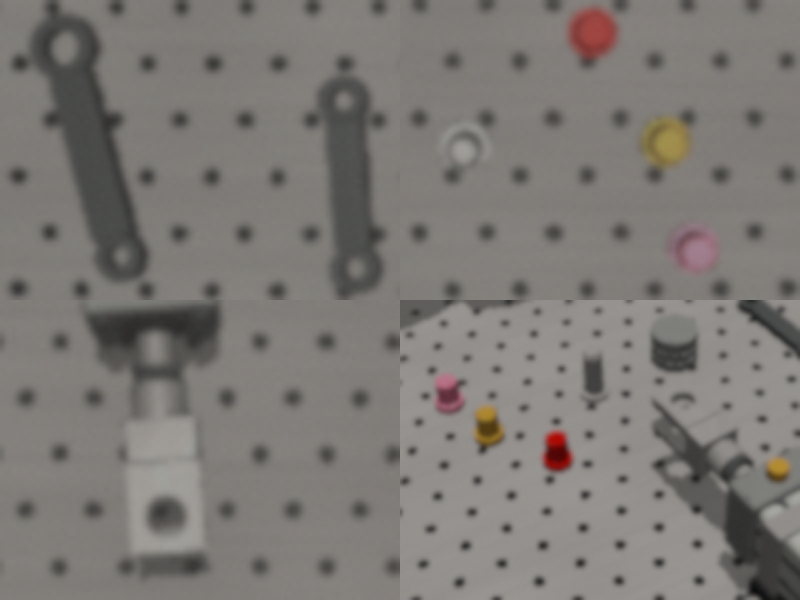

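The crops confirm the choices. The plug is the gold one (311,255), with red and pink excluded. The shaft is at (261,256). The link with the unequal eyes is on the left, holes about (96.1,216.4) and (110.4,268.5). The fork's hole is at about (251.1,193.6).

```bash
python3 - <<'E'
from h import *
f=lambda uv,z:print(uv,(onz('top',uv,z)*1000).round(1).tolist())
print('link');f([(96.1,216.4),(110.4,268.5)],.014); 
print('shaft');f([(260.9,256.1)],.006);f([(260.4,257.1)],.058)
print('plug');f([(311.1,255.1)],.008);f([(311.6,255.2)],.034)
print('fork');f([(251.1,193.6)],.096); 
A=onz('top',[(96.1,216.4),(110.4,268.5)],.014); print(np.linalg.norm(A[0]-A[1]))
im=cv2.imread('pics/top0.png')
# tray corners rect
g=cv2.cvtColor(im,cv2.COLOR_BGR2GRAY); r=cv2.morphologyEx((g[180:310,345:420]<100).astype('uint8'),cv2.MORPH_OPEN,np.ones((9,9)))
cs,_=cv2.findContours(r,cv2.RETR_EXTERNAL,cv2.CHAIN_APPROX_NONE,offset=(345,180)); k=max(cs,key=cv2.contourArea)
bx=cv2.boxPoints(cv2.minAreaRect(k)); B=onz('top',bx,.014); print(B.round(4), np.linalg.norm(np.diff(B,axis=0),axis=1),B.mean(0))
# ears sides: row profile of fork
sc=cv2.imread('pics/scene0.png')
def c(i,x,y,w,h): return cv2.resize(i[y:y+h,x:x+w],(400,600),interpolation=cv2.INTER_CUBIC)
cv2.imwrite('pics/mos2.png',np.hstack([c(im,340,183,86,129),c(sc,285,195,60,90)]))
E
```

```text
link
[(96.1, 216.4), (110.4, 268.5)] [[562.4, 395.8, 14.0], [438.9, 359.4, 14.0]]
shaft
[(260.9, 256.1)] [[469.1, 2.3, 6.0]]
[(260.4, 257.1)] [[469.3, 2.3, 58.0]]
plug
[(311.1, 255.1)] [[471.3, -116.7, 8.0]]
[(311.6, 255.2)] [[472.3, -115.4, 34.0]]
fork
[(251.1, 193.6)] [[608.9, 21.9, 96.0]]
0.1288150839277135Traceback (most recent call last):
  File "<stdin>", line 11, in <module>
ValueError: max() iterable argument is empty
```

```bash
python3 - <<'E'
from h import *
im=cv2.imread('pics/top0.png')
g=cv2.cvtColor(im,cv2.COLOR_BGR2GRAY); r=cv2.morphologyEx((g[180:312,345:420]<110).astype('uint8'),cv2.MORPH_OPEN,np.ones((7,7)))
r=cv2.morphologyEx(cv2.morphologyEx((g[180:312,345:420]<110).astype('uint8'),cv2.MORPH_CLOSE,np.ones((5,5))),cv2.MORPH_OPEN,np.ones((11,11)))
cs,_=cv2.findContours(r,cv2.RETR_EXTERNAL,cv2.CHAIN_APPROX_NONE,offset=(345,180)); k=max(cs,key=cv2.contourArea)
bx=cv2.boxPoints(cv2.minAreaRect(k)); B=onz('top',bx,.014); print(B.round(4), np.linalg.norm(np.diff(B,axis=0),axis=1),B.mean(0))
hsv=cv2.cvtColor(im,cv2.COLOR_BGR2HSV); m=((hsv[...,0]>10)&(hsv[...,0]<35)&(hsv[...,1]>110)).astype('uint8'); m[:,:230]=0;m[150:]=0;m[:,262:]=0
n,l,st,ce=cv2.connectedComponentsWithStats(m); 
for i in range(1,n):
    if st[i,4]>10: print(st[i],ce[i],onz('top',[ce[i]],.113))
for row in range(170,204,3): # fork edges
    q=g[row,235:270].astype(float); d=np.diff(q); a=d[:14].argmax(); b=17+d[17:].argmin(); print(row,a+235.5,b+235.5, onz('top',[(a+235.5,row),(b+235.5,row)],.096)[:,:2].round(4).tolist())
sc=cv2.imread('pics/scene0.png')
def c(i,x,y,w,h): return cv2.resize(i[y:y+h,x:x+w],(400,600),interpolation=cv2.INTER_CUBIC)
cv2.imwrite('pics/mos2.png',np.hstack([c(im,340,183,86,129),c(sc,285,195,60,90)]))
E
```

```text
[[ 0.3689 -0.2081  0.014 ]
 [ 0.6367 -0.2752  0.014 ]
 [ 0.6168 -0.3611  0.014 ]
 [ 0.3477 -0.2926  0.014 ]] [0.27603971 0.08816138 0.27773253] [ 0.49252172 -0.28422014  0.014     ]
[238  51   7   8  43] [241.18604651  54.76744186] [[0.91460895 0.04497146 0.113     ]]
[244 130   6   7  37] [246.54054054 133.08108108] [[0.73845417 0.03164332 0.113     ]]
170 240.5 258.5 [[0.6606, 0.0453], [0.6607, 0.006]]
173 240.5 258.5 [[0.654, 0.0452], [0.6541, 0.006]]
176 241.5 258.5 [[0.6474, 0.043], [0.6475, 0.0059]]
179 241.5 258.5 [[0.6408, 0.043], [0.6409, 0.0059]]
182 241.5 259.5 [[0.6343, 0.0429], [0.6343, 0.0037]]
185 241.5 259.5 [[0.6277, 0.0429], [0.6278, 0.0037]]
188 241.5 259.5 [[0.6211, 0.0429], [0.6212, 0.0037]]
191 241.5 264.5 [[0.6146, 0.0428], [0.6146, -0.0072]]
194 242.5 260.5 [[0.608, 0.0406], [0.6081, 0.0015]]
197 241.5 260.5 [[0.6015, 0.0428], [0.6015, 0.0015]]
200 242.5 260.5 [[0.5949, 0.0405], [0.595, 0.0014]]
203 242.5 255.5 [[0.5884, 0.0405], [0.5884, 0.0123]]
```

View pics/mos2.png

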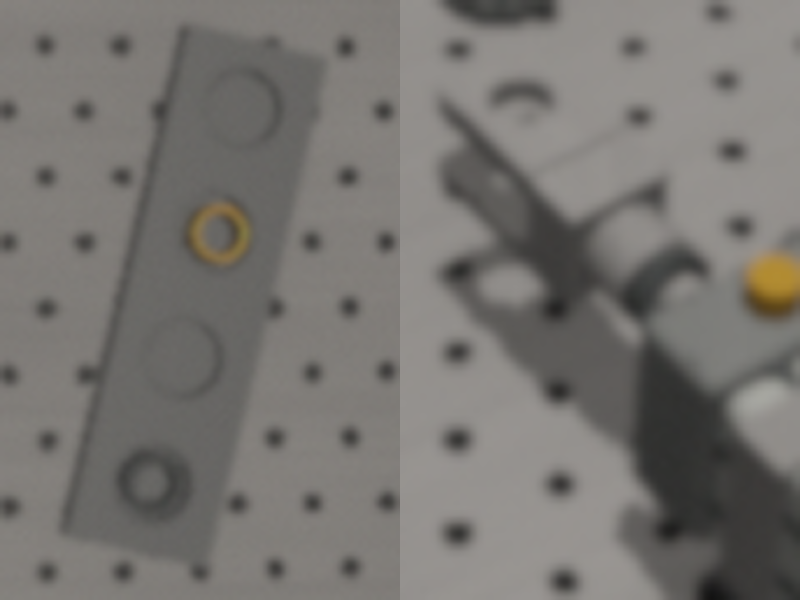

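```bash
python3 - <<'E'
from h import *
cv=lambda x,y:(340+(x+.5)/4.651-.5,183+(y+.5)/4.651-.5)
P=onz('top',[cv(244,108),cv(184,357)],.014);b=onz('top',[cv(220,233)],.026);c=onz('top',[cv(154,484)],.022)
Q=np.vstack([P[0],b,P[1],c])[:,:2]; print((Q*1000).round(1),np.linalg.norm(np.diff(Q,axis=0),axis=1))
d=(Q[0]-Q[3])/np.linalg.norm(Q[0]-Q[3]); m=Q.mean(0); print('yaw',np.degrees(np.arctan2(d[1],d[0])),'p4',m+d*.099,'p2',m-d*.033)
C=onz('top',[cv(185,25),cv(326,62),cv(208,566),cv(65,530)],.014);print(C.mean(0),np.linalg.norm(np.diff(C,axis=0),axis=1))
print('can',onz('top',[(470,183)],.17)); print('piston',onz('top',[(218,259)],.04))
E
```

```text
[[ 588.5 -311.3]
 [ 524.1 -294.8]
 [ 460.8 -278.8]
 [ 397.  -261.2]] [0.06646382 0.06532843 0.06619758]
yaw -14.661424912179589 p4 [ 0.58834716 -0.3115638 ] p2 [ 0.46064529 -0.27815372]
[ 0.49260522 -0.28600631  0.014     ] [0.07655484 0.26659784 0.07661621]
can [[ 0.62622835 -0.43513737  0.17      ]]
piston [[0.4639637  0.09980791 0.04      ]]
```

>>> send_rows --rows '[{"hand": 0.05, "linear": [0, 0, 0], "turn": 0}]' --grip_force 40

```text
time: 0.22
tcp_pos: [0.144, -0.5048, 0.231]
ee_rot: [-180.0, -0.0, 15.9]
ft_force: [0.4, 0.1, 0.4]
gripper_width: 0.821
grasp_force: 0.0
```

>>> send_rows --rows '[{"hand": 0.05, "linear": [0.032, -0.028, 0], "turn": 0}, {"hand": 0.05, "linear": [0.032, -0.028, 0], "turn": 0}, {"hand": 0.05, "linear": [0.032, -0.028, 0], "turn": 0}, {"hand": 0.05, "linear": [0.032, -0.028, 0], "turn": 0}, {"hand": 0.05, "linear": [0.032, -0.028, 0], "turn": 0}, {"hand": 0.05, "linear": [0.032, -0.028, 0], "turn": 0}, {"hand": 0.05, "linear": [0.032, -0.028, 0], "turn": 0}, {"hand": 0.05, "linear": [0.032, -0.028, 0], "turn": 0}]'

```text
time: 1.23
tcp_pos: [0.3293, -0.218, 0.2314]
ee_rot: [180.0, -0.0, 15.9]
ft_force: [1.4, -0.7, -0.1]
gripper_width: 0.582
grasp_force: 0.0
```

>>> send_rows --rows '[{"hand": 0.05, "linear": [0.032, -0.029, 0.01], "turn": 0}, {"hand": 0.05, "linear": [0.032, -0.029, 0.02], "turn": 0}, {"hand": 0.05, "linear": [0.032, -0.029, 0.02], "turn": 0}, {"hand": 0.05, "linear": [0.032, -0.029, 0.02], "turn": 0}, {"hand": 0.05, "linear": [0.032, -0.029, 0.02], "turn": 0}, {"hand": 0.05, "linear": [0.032, -0.029, 0.02], "turn": 0}, {"hand": 0.05, "linear": [0, 0, 0], "turn": 0}, {"hand": 0.05, "linear": [0, 0, 0], "turn": 0}]'

```text
time: 2.22
tcp_pos: [0.4655, 0.0004, 0.1215]
ee_rot: [180.0, 0.0, 15.9]
ft_force: [-0.1, 0.2, 0.8]
gripper_width: 0.588
grasp_force: 0.0
```

```bash
cat >> h.py <<'E'
def to(x,y,z=None):
    s=get_obs(); p=s['tcp_pos']; M=R.from_euler('xyz',s['ee_rot'],degrees=True).as_matrix()
    d=np.array([x,y,p[2] if z is None else z])-p; print('tcp',p.round(4),'rot',s['ee_rot'].round(2),'tool delta mm',(M.T@d*1000).round(1),'w',round(s['gripper_width'],3))
E
python3 -c "
from h import *
to(.4692,.0023,.026)"
```

```text
tcp [4.655e-01 4.000e-04 1.215e-01] rot [179.99   0.    15.93] tool delta mm [ 4.1 -0.9 95.5] w 0.588
```

>>> send_rows --rows '[{"hand": 0.05, "linear": [0.004, -0.001, 0.02], "turn": 0}, {"hand": 0.05, "linear": [0, 0, 0.027], "turn": 0}, {"hand": 0.05, "linear": [0, 0, 0.027], "turn": 0}, {"hand": 0.05, "linear": [0, 0, 0.027], "turn": 0}, {"hand": 0.05, "linear": [0, 0, 0], "turn": 0}, {"hand": 0.01, "linear": [0, 0, 0], "turn": 0}, {"hand": 0.01, "linear": [0, 0, 0], "turn": 0}, {"hand": 0.01, "linear": [0, 0, 0], "turn": 0}]'

```text
time: 3.22
tcp_pos: [0.4699, 0.0024, 0.0217]
ee_rot: [179.9, -0.1, 15.9]
ft_force: [-1.8, -0.9, 5.2]
gripper_width: 0.226
grasp_force: 39.1
```

>>> send_rows --rows '[{"hand": 0.01, "linear": [0, 0, 0], "turn": 0}, {"hand": 0.01, "linear": [0, 0, 0], "turn": 0}, {"hand": 0.01, "linear": [0, 0, 0], "turn": 0}]'

```text
time: 3.6
tcp_pos: [0.4699, 0.0024, 0.0217]
ee_rot: [179.9, -0.1, 15.9]
ft_force: [-1.6, -0.8, 6.7]
gripper_width: 0.227
grasp_force: 39.1
```

>>> send_rows --rows '[{"hand": 0.01, "linear": [0, 0, -0.02], "turn": 0}, {"hand": 0.01, "linear": [0, 0, -0.03], "turn": 0}, {"hand": 0.01, "linear": [0, 0, -0.03], "turn": 0}, {"hand": 0.01, "linear": [-0.005, 0.017, 0], "turn": 0}, {"hand": 0.01, "linear": [-0.012, 0.038, 0], "turn": 0}, {"hand": 0.01, "linear": [-0.012, 0.038, 0], "turn": 0}, {"hand": 0.01, "linear": [-0.012, 0.038, 0], "turn": 0}, {"hand": 0.01, "linear": [-0.012, 0.038, 0], "turn": 0}]'

```text
time: 4.6
tcp_pos: [0.4645, -0.1757, 0.1011]
ee_rot: [179.9, -0.0, 15.9]
ft_force: [-0.4, -0.7, -1.5]
gripper_width: 0.226
grasp_force: 39.5
```

>>> send_rows --rows '[{"hand": 0.01, "linear": [-0.012, 0.038, 0], "turn": 0}, {"hand": 0.01, "linear": [-0.012, 0.038, 0], "turn": 0}, {"hand": 0.01, "linear": [-0.008, 0.022, 0], "turn": 0}, {"hand": 0.01, "linear": [0, 0, 0], "turn": 0}, {"hand": 0.01, "linear": [0, 0, 0], "turn": 0}]'

```text
time: 5.22
tcp_pos: [0.4607, -0.2762, 0.1004]
ee_rot: [-180.0, 0.0, 16.0]
ft_force: [0.1, 0.6, -2.1]
gripper_width: 0.221
grasp_force: 39.5
```

```bash
python3 -c "
from h import *
to(.4613,-.2783,.031)
im=shot('top','t1')[183:312,320:440]
sc=shot('scene','s1')[170:320,100:260]
cv2.imwrite('pics/mos3.png',np.hstack([cv2.resize(im,(420,450),interpolation=2),cv2.resize(sc,(380,450),interpolation=2)]))"
```

```text
tcp [ 0.4607 -0.2762  0.1004] rot [-1.7996e+02  1.0000e-02  1.5960e+01] tool delta mm [-0.   2.2 69.4] w 0.221
```

View pics/mos3.png

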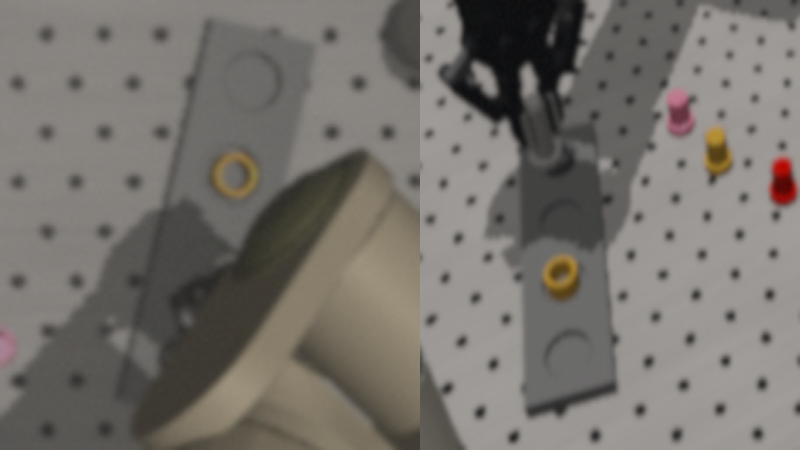

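Shaft held upright above pocket 2 (head at about scene (155,222)), the pockets still as measured; lowering.

>>> send_rows --rows '[{"hand": 0.01, "linear": [0, 0.002, 0.02], "turn": 0}, {"hand": 0.01, "linear": [0, 0, 0.02], "turn": 0}, {"hand": 0.01, "linear": [0, 0, 0.015], "turn": 0}, {"hand": 0.01, "linear": [0, 0, 0.008], "turn": 0}, {"hand": 0.01, "linear": [0, 0, 0.005], "turn": 0}, {"hand": 0.01, "linear": [0, 0, 0], "turn": 0}]'

```text
time: 6.08
tcp_pos: [0.4613, -0.2792, 0.0324]
ee_rot: [180.0, -0.0, 15.9]
ft_force: [0.8, -0.2, -1.6]
gripper_width: 0.221
grasp_force: 39.5
```

>>> send_rows --rows '[{"hand": 0.01, "linear": [0, 0, 0.001], "turn": 0}, {"hand": 0.01, "linear": [0, 0, 0.001], "turn": 0}, {"hand": 0.01, "linear": [0, 0, 0.001], "turn": 0}]'

```text
time: 6.45
tcp_pos: [0.4613, -0.2794, 0.0297]
ee_rot: [180.0, -0.0, 15.9]
ft_force: [-2.9, 3.5, 10.3]
gripper_width: 0.222
grasp_force: 40.9
```

>>> send_rows --rows '[{"hand": 0.045, "linear": [0, 0, 0], "turn": 0}, {"hand": 0.045, "linear": [0, 0, 0], "turn": 0}, {"hand": 0.045, "linear": [0, 0, 0], "turn": 0}, {"hand": 0.045, "linear": [0, 0, -0.02], "turn": 0}, {"hand": 0.045, "linear": [0, 0, -0.035], "turn": 0}, {"hand": 0.045, "linear": [0, 0, -0.035], "turn": 0}, {"hand": 0.045, "linear": [0.011, -0.037, 0], "turn": 0}, {"hand": 0.045, "linear": [0.011, -0.037, 0], "turn": 0}]'

```text
time: 7.45
tcp_pos: [0.462, -0.2013, 0.1196]
ee_rot: [180.0, -0.0, 15.9]
ft_force: [-0.3, 0.1, -0.7]
gripper_width: 0.531
grasp_force: 0.0
```

>>> send_rows --rows '[{"hand": 0.045, "linear": [0.011, -0.037, 0], "turn": 0}, {"hand": 0.045, "linear": [0.011, -0.037, 0], "turn": 0}, {"hand": 0.045, "linear": [0, 0, 0], "turn": 0}]'

```text
time: 7.82
tcp_pos: [0.4629, -0.123, 0.1194]
ee_rot: [-180.0, 0.0, 16.1]
ft_force: [-1.2, 0.4, 1.0]
gripper_width: 0.528
grasp_force: 0.0
```

```bash
python3 -c "
from h import *
to(.4718,-.116,.009)"
```

```text
tcp [ 0.4629 -0.123   0.1194] rot [-179.98    0.     16.09] tool delta mm [ 10.5  -4.2 110.4] w 0.528
```

>>> send_rows --rows '[{"hand": 0.045, "linear": [0.01, -0.004, 0], "turn": 0}, {"hand": 0.045, "linear": [0, 0, 0.03], "turn": 0}, {"hand": 0.045, "linear": [0, 0, 0.03], "turn": 0}, {"hand": 0.045, "linear": [0, 0, 0.03], "turn": 0}, {"hand": 0.045, "linear": [0, 0, 0.017], "turn": 0}, {"hand": 0.045, "linear": [0, 0, 0], "turn": 0}]'

```text
time: 8.57
tcp_pos: [0.4713, -0.1186, 0.0113]
ee_rot: [-179.9, 0.1, 15.9]
ft_force: [-0.0, 0.0, -0.1]
gripper_width: 0.527
grasp_force: 0.0
```

```bash
python3 -c "
from h import *
to(.4718,-.116,.0095)"
```

```text
tcp [ 0.4713 -0.1186  0.0113] rot [-1.7991e+02  9.0000e-02  1.5860e+01] tool delta mm [ 1.2 -2.4  1.8] w 0.527
```

>>> send_rows --rows '[{"hand": 0.045, "linear": [0.001, -0.002, 0.001], "turn": 0}, {"hand": 0.01, "linear": [0, 0, 0], "turn": 0}, {"hand": 0.01, "linear": [0, 0, 0], "turn": 0}, {"hand": 0.01, "linear": [0, 0, 0], "turn": 0}, {"hand": 0.01, "linear": [0, 0, 0], "turn": 0}, {"hand": 0.01, "linear": [0, 0, 0], "turn": 0}]'

```text
time: 9.32
tcp_pos: [0.4724, -0.1162, 0.0121]
ee_rot: [179.9, -0.1, 15.9]
ft_force: [-1.7, 0.7, 6.1]
gripper_width: 0.243
grasp_force: 39.4
```

```bash
python3 -c "
from h import *
to(.5884,-.3115,.019)"
```

```text
tcp [ 0.4724 -0.1162  0.0121] rot [ 1.7994e+02 -6.0000e-02  1.5920e+01] tool delta mm [ 58.  219.6  -6.6] w 0.243
```

>>> send_rows --rows '[{"hand": 0.01, "linear": [0, 0, -0.02], "turn": 0}, {"hand": 0.01, "linear": [0, 0, -0.03], "turn": 0}, {"hand": 0.01, "linear": [0, 0, -0.03], "turn": 0}, {"hand": 0.01, "linear": [0.008, 0.03, 0], "turn": 0}, {"hand": 0.01, "linear": [0.01, 0.038, 0], "turn": 0}, {"hand": 0.01, "linear": [0.01, 0.038, 0], "turn": 0}, {"hand": 0.01, "linear": [0.01, 0.038, 0], "turn": 0}, {"hand": 0.01, "linear": [0.01, 0.038, 0], "turn": 0}]'

```text
time: 10.32
tcp_pos: [0.5684, -0.279, 0.0912]
ee_rot: [-180.0, 0.0, 15.9]
ft_force: [-0.1, 0.3, -1.4]
gripper_width: 0.242
grasp_force: 39.6
```

>>> send_rows --rows '[{"hand": 0.01, "linear": [0.01, 0.037, 0], "turn": 0}, {"hand": 0.01, "linear": [0, 0, 0], "turn": 0}, {"hand": 0.01, "linear": [0, 0, 0], "turn": 0}]'

```text
time: 10.7
tcp_pos: [0.5873, -0.3102, 0.0909]
ee_rot: [-179.9, 0.0, 15.9]
ft_force: [0.4, -0.5, -1.8]
gripper_width: 0.24
grasp_force: 39.6
```

```bash
python3 -c "
from h import *
to(.5887,-.3116,.020)"
```

```text
tcp [ 0.5873 -0.3102  0.0909] rot [-1.7994e+02  3.0000e-02  1.5920e+01] tool delta mm [ 1.   1.8 70.9] w 0.24
```

>>> send_rows --rows '[{"hand": 0.01, "linear": [0.001, 0.002, 0.02], "turn": 0}, {"hand": 0.01, "linear": [0, 0, 0.02], "turn": 0}, {"hand": 0.01, "linear": [0, 0, 0.015], "turn": 0}, {"hand": 0.01, "linear": [0, 0, 0.009], "turn": 0}, {"hand": 0.01, "linear": [0, 0, 0.004], "turn": 0}, {"hand": 0.01, "linear": [0, 0, 0], "turn": 0}]'

```text
time: 11.45
tcp_pos: [0.5893, -0.3125, 0.0234]
ee_rot: [180.0, -0.0, 15.9]
ft_force: [-0.4, -0.2, -1.1]
gripper_width: 0.239
grasp_force: 39.6
```

>>> send_rows --rows '[{"hand": 0.01, "linear": [0, 0, 0.001], "turn": 0}, {"hand": 0.01, "linear": [0, 0, 0.001], "turn": 0}, {"hand": 0.01, "linear": [0, 0, 0.001], "turn": 0}]'

```text
time: 11.82
tcp_pos: [0.5893, -0.3125, 0.0204]
ee_rot: [180.0, -0.0, 15.9]
ft_force: [-0.1, -0.0, -0.1]
gripper_width: 0.246
grasp_force: 39.6
```

>>> send_rows --rows '[{"hand": 0.01, "linear": [0, 0, 0.0005], "turn": 0}, {"hand": 0.045, "linear": [0, 0, 0], "turn": 0}, {"hand": 0.045, "linear": [0, 0, 0], "turn": 0}, {"hand": 0.045, "linear": [0, 0, 0], "turn": 0}, {"hand": 0.045, "linear": [0, 0, -0.02], "turn": 0}, {"hand": 0.045, "linear": [0, 0, -0.04], "turn": 0}, {"hand": 0.045, "linear": [0, 0, -0.05], "turn": 0}, {"hand": 0.045, "linear": [0, 0, -0.05], "turn": 0}]'

```text
time: 12.82
tcp_pos: [0.5892, -0.3123, 0.1831]
ee_rot: [179.9, -0.1, 15.9]
ft_force: [0.3, -1.0, -0.3]
gripper_width: 0.527
grasp_force: 0.0
```

```bash
python3 -c "
from h import *
to(.5007,.3776,.15)"
```

```text
tcp [ 0.5892 -0.3123  0.1831] rot [ 1.7993e+02 -5.0000e-02  1.5920e+01] tool delta mm [ 104.1 -687.8   32.3] w 0.527
```

>>> send_rows --rows '[{"hand": 0.055, "linear": [0.004, -0.029, 0], "turn": 0}, {"hand": 0.055, "linear": [0.007, -0.049, 0], "turn": 0}, {"hand": 0.055, "linear": [0.007, -0.049, 0], "turn": 0}, {"hand": 0.055, "linear": [0.007, -0.049, 0], "turn": 0}, {"hand": 0.055, "linear": [0.007, -0.049, 0], "turn": 0}, {"hand": 0.055, "linear": [0.007, -0.049, 0], "turn": 0}, {"hand": 0.055, "linear": [0.007, -0.049, 0], "turn": 0}, {"hand": 0.055, "linear": [0.007, -0.049, 0], "turn": 0}]'

```text
time: 13.82
tcp_pos: [0.538, 0.0614, 0.1815]
ee_rot: [180.0, -0.1, 15.9]
ft_force: [1.0, 0.5, -0.2]
gripper_width: 0.646
grasp_force: 0.0
```

>>> send_rows --rows '[{"hand": 0.055, "linear": [0.008, -0.049, 0], "turn": 0}, {"hand": 0.055, "linear": [0.008, -0.049, 0], "turn": 0}, {"hand": 0.055, "linear": [0.008, -0.049, 0], "turn": 0}, {"hand": 0.055, "linear": [0.008, -0.049, 0.01], "turn": 0}, {"hand": 0.055, "linear": [0.008, -0.049, 0.02], "turn": 0}, {"hand": 0.055, "linear": [0.008, -0.049, 0.02], "turn": 0}, {"hand": 0.055, "linear": [0.003, -0.022, 0.02], "turn": 0}, {"hand": 0.055, "linear": [0, 0, 0], "turn": 0}]'

```text
time: 14.82
tcp_pos: [0.4996, 0.3787, 0.1095]
ee_rot: [180.0, 0.1, 16.0]
ft_force: [-0.2, -0.0, -0.2]
gripper_width: 0.647
grasp_force: 0.0
```

```bash
python3 -c "
from h import *
to(.5007,.3776,.002)
im=shot('top','t2')[183:312,320:440]
sc=shot('scene','s2')[130:230,310:430]
cv2.imwrite('pics/mos4.png',np.hstack([cv2.resize(im,(400,430),interpolation=2),cv2.resize(sc,(400,430),interpolation=2)]))"
```

```text
tcp [0.4996 0.3787 0.1095] rot [1.7999e+02 8.0000e-02 1.6040e+01] tool delta mm [  0.9   1.3 107.5] w 0.647
```

View pics/mos4.png

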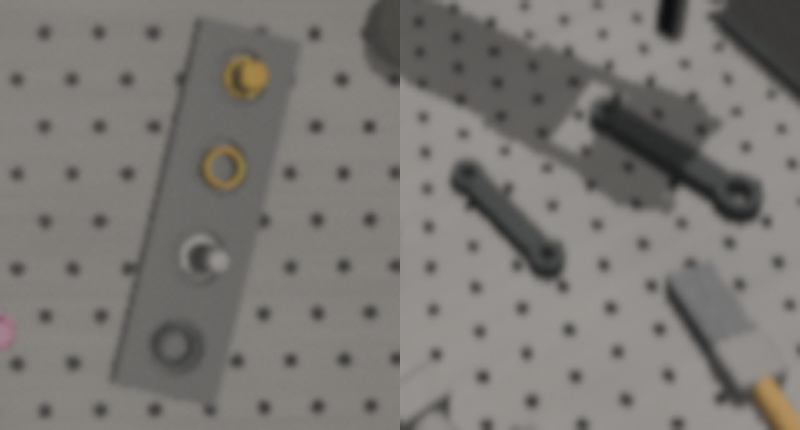

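Both parts stand in their pockets: the plug at about top (394,206), the shaft at (380,260). The link (large eye at the right) is untouched. Now for the link.

>>> send_rows --rows '[{"hand": 0.055, "linear": [0.001, 0.001, 0.03], "turn": 0}, {"hand": 0.055, "linear": [0, 0, 0.03], "turn": 0}, {"hand": 0.055, "linear": [0, 0, 0.025], "turn": 0}, {"hand": 0.055, "linear": [0, 0, 0.015], "turn": 0}, {"hand": 0.055, "linear": [0, 0, 0.005], "turn": 0}, {"hand": 0.055, "linear": [0, 0, 0], "turn": 0}, {"hand": 0.055, "linear": [0, 0, 0], "turn": 0}]'

```text
time: 15.8
tcp_pos: [0.5023, 0.3773, 0.0058]
ee_rot: [-180.0, -0.1, 15.9]
ft_force: [0.2, 0.5, -0.0]
gripper_width: 0.644
grasp_force: 0.0
```

```bash
python3 -c "
from h import *
to(.5007,.3776,.003)"
```

```text
tcp [0.5023 0.3773 0.0058] rot [-1.7998e+02 -9.0000e-02  1.5920e+01] tool delta mm [-1.5 -0.8  2.8] w 0.644
```

>>> send_rows --rows '[{"hand": 0.055, "linear": [-0.001, 0, 0.002], "turn": 0}, {"hand": 0.055, "linear": [0, 0, 0], "turn": 0}, {"hand": 0.01, "linear": [0, 0, 0], "turn": 0}, {"hand": 0.01, "linear": [0, 0, 0], "turn": 0}, {"hand": 0.01, "linear": [0, 0, 0], "turn": 0}, {"hand": 0.01, "linear": [0, 0, 0], "turn": 0}, {"hand": 0.01, "linear": [0, 0, 0], "turn": 0}, {"hand": 0.01, "linear": [0, 0, 0], "turn": 0}]' --grip_force 100

```text
time: 16.8
tcp_pos: [0.501, 0.3771, 0.0035]
ee_rot: [-180.0, -0.0, 15.9]
ft_force: [-2.2, 0.5, 6.1]
gripper_width: 0.274
grasp_force: 99.3
```

>>> send_rows --rows '[{"hand": 0.01, "linear": [0, 0, -0.01], "turn": 0}, {"hand": 0.01, "linear": [0, 0, -0.025], "turn": 0}, {"hand": 0.01, "linear": [0, 0, -0.025], "turn": 0}, {"hand": 0.01, "linear": [0, 0, -0.01], "turn": 0}, {"hand": 0.01, "linear": [-0.007, 0.019, 0], "turn": 0}, {"hand": 0.01, "linear": [-0.012, 0.034, 0], "turn": 0}, {"hand": 0.01, "linear": [-0.014, 0.038, 0], "turn": 0}, {"hand": 0.01, "linear": [-0.014, 0.038, 0], "turn": 0}]' --grip_force 100

```text
time: 17.8
tcp_pos: [0.4903, 0.2385, 0.0721]
ee_rot: [180.0, 0.1, 15.9]
ft_force: [1.1, -0.1, -4.2]
gripper_width: 0.268
grasp_force: 98.9
```

>>> send_rows --rows '[{"hand": 0.01, "linear": [-0.014, 0.038, 0], "turn": 0}, {"hand": 0.01, "linear": [-0.014, 0.038, 0], "turn": 0}, {"hand": 0.01, "linear": [-0.014, 0.038, 0], "turn": 0}, {"hand": 0.01, "linear": [-0.014, 0.038, 0], "turn": 0}, {"hand": 0.01, "linear": [-0.014, 0.038, 0], "turn": 0}, {"hand": 0.01, "linear": [-0.008, 0.025, 0], "turn": 0.05}, {"hand": 0.01, "linear": [0, 0, 0], "turn": 0.08}, {"hand": 0.01, "linear": [0, 0, 0], "turn": 0.07}]'

```text
time: 18.8
tcp_pos: [0.4745, 0.0114, 0.0723]
ee_rot: [-180.0, 0.1, 4.3]
ft_force: [0.1, 0.2, -3.6]
gripper_width: 0.274
grasp_force: 99.1
```

>>> send_rows --rows '[{"hand": 0.01, "linear": [0, 0, 0], "turn": 0}, {"hand": 0.01, "linear": [0, 0, 0], "turn": 0}]'

```text
time: 19.05
tcp_pos: [0.4748, 0.0118, 0.0726]
ee_rot: [-180.0, 0.0, 4.5]
ft_force: [0.7, -0.0, -4.8]
gripper_width: 0.267
grasp_force: 99.1
```

```bash
python3 -c "
from h import *
to(.4743,.0118,.0715)
im=shot('top','t3')[150:280,220:310]
sc=shot('scene','s3')[170:280,250:350]
cv2.imwrite('pics/mos5.png',np.hstack([cv2.resize(im,(380,549),interpolation=2),cv2.resize(sc,(420,549),interpolation=2)]))"
```

```text
tcp [0.4748 0.0118 0.0726] rot [-1.7999e+02  3.0000e-02  4.5400e+00] tool delta mm [-0.5 -0.   1.1] w 0.267
```

View pics/mos5.png

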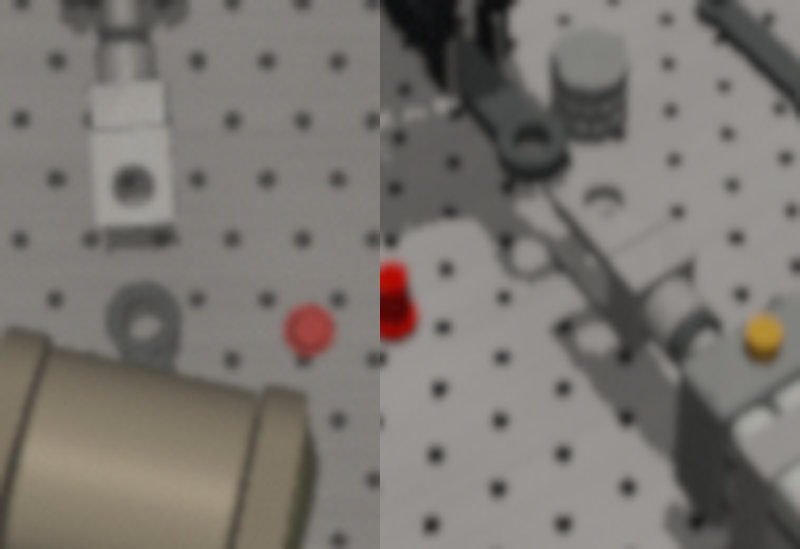

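The eye (top (253.7,225.4), scene (285.5,198.3)) is in front of the fork and in line with it. The fork hole in the top view is at (250.9,193.4). Now a two-view check of height and offset.

```bash
python3 - <<'E'
from h import *
for uvt,uvs in (((253.7,225.4),(285.5,198.3)),):
    o1,d1=ray('top',[uvt]);o2,d2=ray('scene',[uvs]);d1=d1[0];d2=d2[0]
    s=np.linalg.lstsq(np.c_[d1,-d2],o2-o1,rcond=None)[0]; a=o1+s[0]*d1;b=o2+s[1]*d2; print('eye top',a,b)
E=onz('top',[(253.7,225.4)],.083);H=onz('top',[(250.9,193.4)],.096); print(E,H,H-E)
print('predicted eye px',proj('top',[.5396,.0169,.083]),proj('scene',[.5396,.0169,.083]))
print('fork hole px expected scene', proj('scene',[.609,.022,.096]))
# eye edges in both pictures
t=cv2.imread('pics/t3.png').astype(int).sum(2)//3; print(t[225,242:268]); print(t[212:240:1,254])
print('fork row',[t[r,236:268].tolist() for r in (198,)]); print('fork col',t[198:214,247].tolist())
E
```

```text
eye top [0.54012334 0.0166946  0.07930205] [0.54090042 0.01822096 0.07937708]
[[0.54004063 0.01655492 0.083     ]] [[0.60935118 0.02235149 0.096     ]] [[0.06931055 0.00579658 0.013     ]]
predicted eye px [[253.54244376 225.60035686]] [[284.71993877 197.01628474]]
fork hole px expected scene [[302.13045372 209.70285855]]
[124 123 113  95  85  84  80  75  80  89  98 107 112 112 106  96  86  82
  83  84  93 110 120 124 124 124]
[123 124 124 119 105  93  86  83  78  76  79  84  95 112 121 124 123 116
  99  87  84  83  84  83  79  78  81  88]
fork row [[125, 124, 125, 125, 124, 128, 140, 150, 155, 155, 152, 146, 135, 127, 126, 128, 129, 132, 138, 147, 154, 156, 156, 153, 144, 128, 122, 124, 124, 124, 124, 124]]
fork col [146, 152, 155, 154, 145, 123, 96, 85, 83, 84, 93, 109, 118, 121, 124, 125]
```

>>> send_rows --rows '[{"hand": 0.01, "linear": [0.005, 0, 0.0005], "turn": 0}, {"hand": 0.01, "linear": [0.01, 0, 0], "turn": 0}, {"hand": 0.01, "linear": [0.01, 0, 0], "turn": 0}, {"hand": 0.01, "linear": [0.01, 0, 0], "turn": 0}, {"hand": 0.01, "linear": [0.01, 0, 0], "turn": 0}, {"hand": 0.01, "linear": [0.01, 0, 0], "turn": 0}, {"hand": 0.01, "linear": [0, 0, 0], "turn": 0}, {"hand": 0.01, "linear": [0, 0, 0], "turn": 0}]'

```text
time: 20.15
tcp_pos: [0.5295, 0.016, 0.0722]
ee_rot: [-180.0, 0.0, 4.5]
ft_force: [-0.2, 0.3, -4.6]
gripper_width: 0.273
grasp_force: 99.1
```

```bash
python3 - <<'E'
from h import *
to(.6092-.0648,.0222-.0051,.072)
im=shot('top','t4')[150:260,215:295]; sc=shot('scene','s4')[180:260,270:340]
cv2.imwrite('pics/mos6.png',np.hstack([cv2.resize(im,(400,550),interpolation=2),cv2.resize(sc,(400,457),interpolation=2) if 0 else cv2.copyMakeBorder(cv2.resize(sc,(400,457),interpolation=2),0,93,0,0,0)]))
E
```

```text
tcp [0.5295 0.016  0.0722] rot [-1.7999e+02  3.0000e-02  4.4600e+00] tool delta mm [14.9  0.1  0.2] w 0.273
```

View pics/mos6.png

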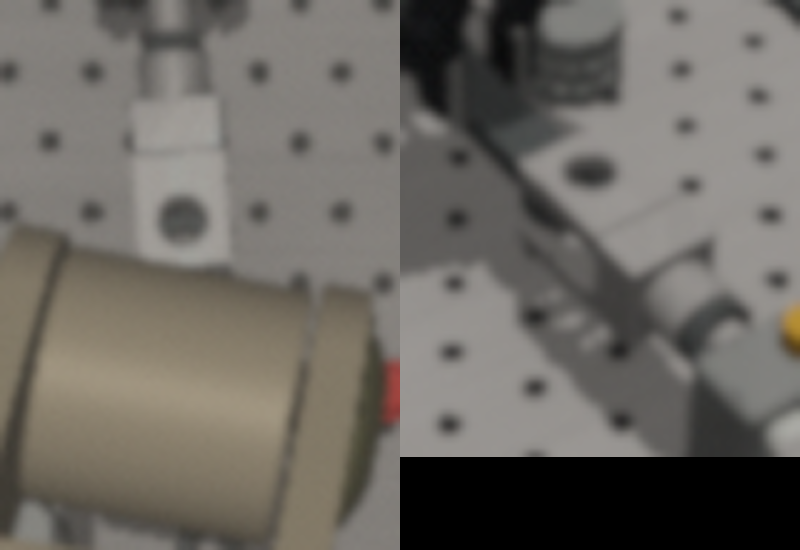

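The eye has entered the gap freely. The fork hole is at top (251.2,193.6), as before, and there is no contact force. The last 15 mm next.

>>> send_rows --rows '[{"hand": 0.01, "linear": [0.005, 0, 0], "turn": 0}, {"hand": 0.01, "linear": [0.005, 0, 0], "turn": 0}, {"hand": 0.01, "linear": [0.003, 0, 0], "turn": 0}, {"hand": 0.01, "linear": [0.002, 0, 0], "turn": 0}, {"hand": 0.01, "linear": [0, 0, 0], "turn": 0}, {"hand": 0.01, "linear": [0, 0, 0], "turn": 0}]'

```text
time: 21.0
tcp_pos: [0.5447, 0.0171, 0.0723]
ee_rot: [-180.0, 0.0, 4.5]
ft_force: [0.7, 0.1, -4.0]
gripper_width: 0.269
grasp_force: 99.1
```

```bash
python3 - <<'E'
from h import *
to(.6092-.0648,.0222-.0051,.072)
im=shot('top','t5')[170:215,230:275]; sc=shot('scene','s5')[190:240,280:330]
cv2.imwrite('pics/mos7.png',np.hstack([cv2.resize(im,(400,400),interpolation=2),cv2.resize(sc,(400,400),interpolation=2)]))
# where the link's top-hole and ear-hole centres should appear
print(proj('top',[[.609,.022,.096],[.609,.022,.082],[.609,.022,.064]]),proj('scene',[[.609,.022,.096],[.609,.022,.086],[.609,.022,.082]]))
E
```

```text
tcp [0.5447 0.0171 0.0723] rot [-1.80e+02  1.00e-02  4.46e+00] tool delta mm [-0.3  0.   0.3] w 0.269
[[251.06104428 193.56108978]
 [251.33794017 194.16088722]
 [251.68248859 194.9071968 ]] [[302.13045372 209.70285855]
 [302.05040664 212.9633194 ]
 [302.01875637 214.25364558]]
```

View pics/mos7.png

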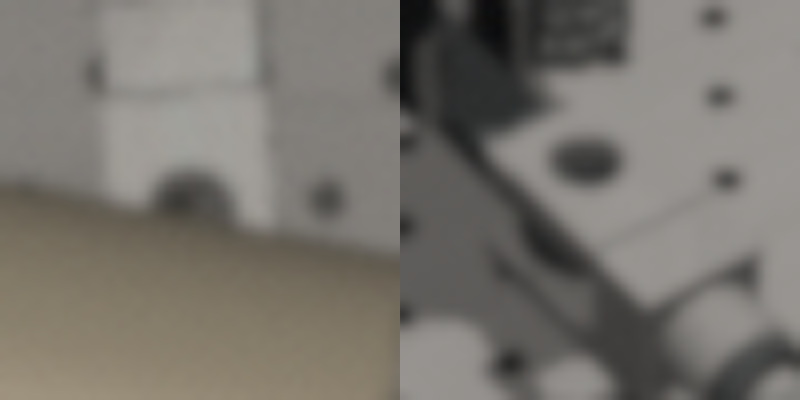

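```bash
python3 - <<'E'
from h import *
a=np.linspace(0,2*np.pi,200)
def rim(c,z,r=.02): return proj('scene',np.c_[c[0]+r*np.cos(a),c[1]+r*np.sin(a),np.full(200,z)])
g=cv2.cvtColor(cv2.imread('pics/s3.png'),cv2.COLOR_BGR2GRAY)
for z in(.064,.066,.068,.07,.072):
    q=rim((.5399,.0168),z); i=q[:,1].argmax(); print(z,'bottom',q[i].round(1),'umax',q[:,0].max().round(1))
for z in (.078,.080,.083):
    h=rim((.5399,.0168),z,.0105); print(z,'hole centre',h.mean(0).round(1),h[:,1].min().round(1),h[:,1].max().round(1),h[:,0].min().round(1),h[:,0].max().round(1))
print(g[188:212,280:293])
print('fork0 top hole',rim((.609,.022),.096,.0105).mean(0))
s=cv2.cvtColor(cv2.imread('pics/scene0.png'),cv2.COLOR_BGR2GRAY);print('hole',s[203:217,294:312])
E
```

```text
0.064 bottom [284.7 208.8] umax 293.3
0.066 bottom [284.7 208.2] umax 293.3
0.068 bottom [284.7 207.6] umax 293.3
0.07 bottom [284.6 207. ] umax 293.3
0.072 bottom [284.6 206.3] umax 293.3
0.078 hole centre [284.8 198.7] 195.8 201.7 280.3 289.2
0.08 hole centre [284.8 198.1] 195.1 201.1 280.3 289.2
0.083 hole centre [284.8 197.1] 194.2 200.1 280.3 289.2
[[ 72  75  78  86  97 113 124 136 142 136 111  81  64]
 [ 76  76  77  82  88  95 105 119 132 130 108  79  64]
 [ 76  76  76  78  80  85  92 103 116 119  99  73  62]
 [ 76  76  75  76  78  81  85  91  99 101  87  70  62]
 [ 74  74  74  76  77  78  80  82  86  85  77  69  64]
 [ 73  73  74  75  74  74  73  75  77  78  76  72  69]
 [ 74  74  72  69  65  62  62  62  66  71  73  75  73]
 [ 74  72  65  56  51  46  47  46  52  60  70  75  75]
 [ 73  66  55  43  39  38  36  36  39  48  62  73  75]
 [ 73  63  48  40  42  43  43  41  40  43  58  70  75]
 [ 74  64  54  55  61  62  61  59  55  54  62  72  75]
 [ 74  70  67  71  76  79  79  77  73  69  70  74  73]
 [ 71  74  75  77  80  82  83  83  79  76  74  72  66]
 [ 62  68  72  75  77  78  78
[... 975 characters left out ...]
121 133 142 145 145 145]
 [144 145 145 140 126 107  93  85  84  83  82  85  98 118 136 143 145 145]
 [143 144 144 137 119  96  89  93  99 100  95  89  88 107 130 142 145 145]
 [138 142 143 137 121 107 111 120 125 125 121 113 105 110 129 141 144 145]
 [123 135 141 140 132 129 132 137 137 134 129 128 125 126 136 143 145 144]
 [101 120 134 140 140 141 142 141 137 131 127 131 137 140 143 145 145 145]
 [ 82  99 120 134 141 144 144 143 138 134 133 137 143 146 147 147 146 146]
 [ 89  83  99 120 135 142 145 144 143 142 143 144 147 148 148 148 147 146]
 [105  82  80  99 120 135 142 144 145 145 146 146 147 147 148 148 148 147]
 [111  89  74  78  98 121 136 143 145 146 147 147 147 147 148 147 147 144]]
```

>>> send_rows --rows '[{"hand": 0.01, "linear": [-0.0005, 0, 0.0005], "turn": 0}, {"hand": 0.01, "linear": [0, 0, 0], "turn": 0}, {"hand": 0.01, "linear": [0, 0, 0], "turn": 0}, {"hand": 0.01, "linear": [0, 0, 0], "turn": 0}]'

```text
time: 21.6
tcp_pos: [0.5443, 0.0171, 0.0718]
ee_rot: [-180.0, -0.0, 4.5]
ft_force: [0.1, -0.7, -4.6]
gripper_width: 0.268
grasp_force: 99.1
```

```bash
python3 -c "
from h import *
to(.6092-.0648,.0222-.0051,.072); print(finish_job())"
```

```text
tcp [0.5443 0.0171 0.0718] rot [-180.     -0.      4.46] tool delta mm [ 0.1  0.  -0.2] w 0.268
the job is handed in; nothing more can be done
None
```

I handed the job in at about 22 s: the shaft stands in tray pocket 2, the plug in pocket 4, and the arm is still holding the link level in the fork, its eye within about 1 mm of the hole axis by my measurements, with no sign of contact with the ears.

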